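Slide the flat tray out over the front of the cutlery chest

TASK

A porter wants to lift the oblong silver tray off the wooden cutlery chest, but it lies too flat to get a hand under. Push it along the lid with your fingertips, without picking it up or tipping it, until its long side sticks out about five centimetres past the front of the chest (the side with the lock, away from the robot), evenly all along, and leave it lying there. Do not disturb the other silver on the chest and on the table.

Things in the scene. Friction and masses are not known exactly. Their poses are not given: they have to be found in the camera images.
- tray: oblong silver-plated tray, 170 (its x) by 250 mm (its y; 277 over two small end handles, 25 mm high), 0.5 kg, lying flat on the chest lid, free to slide. Well 140 x 220 mm; border slopes up and out to a 6 mm round bead, the outermost line all round, middle 11 mm and top 14 mm above the underside: a fingertip 2 to 7 mm over the lid meets it. Origin: centre of underside; +x faces the chest front; z up.
- tray_edge (a point): the middle of the tray's long side on its +x (leading) side: outermost line of the rim bead, 85 mm along the tray's x from its origin and 11 mm above its underside. Axes as the tray.
- chest: closed wooden cutlery chest, 320 mm (its x) by 520 mm (its y) by 120 mm high; heavy, does not move. The lid is a plain flat top 120 mm above the table. Origin: centre of its underside. x points to its front (the long side with the brass lock plate, facing away from the robot); the hinged back faces the robot; z up.
- chest_front (a point): the middle of the chest's front top edge, 160 mm along the chest's x from its origin and 120 mm above the table. Axes as the chest: a point's x in this frame is how far it sticks out past the front.
- caster: sugar caster: turned silver pot 99 mm tall, 42 mm across, standing on the lid of the chest near one end. Origin: centre of its foot, z up.
- mill: pepper mill: waisted silver pot 92 mm tall, 42 mm across, standing on the lid of the chest near the other end. Origin: centre of its foot, z up.
- candlestick: candlestick 150 mm tall with a round foot 96 mm across, on the table. Origin: centre of its foot, z up.
- sugar_bowl: sugar bowl: open round bowl 60 mm tall, 96 mm across, on the table. Origin: centre of its foot, z up.
- tankard: silver mug 100 mm tall, 80 mm across, with a handle at its +y side, on the table. Origin: centre of its foot, z up.
- salver: flat ROUND salver 200 mm across and 13 mm high, lying on the table (not the tray of this task). Origin: centre of its underside, z up.

How it is judged:
At the end, for the whole second after the job is handed in: The middle of the tray's leading long side is 38 to 62 mm beyond the chest's front edge, the tray is square to that edge within 0.1 rad, and it lies flat and still on the lid. The other silver stands upright within 20 mm of where it was (x of tray_edge in the frame of chest_front between 0.038 and 0.062 m and angle between the x axis of tray and the x axis of chest, either way round below 0.1 rad and z of tray in the frame of chest_front between -0.004 and 0.005 m and angle between tray's own z axis and vertical below 0.04 rad and linear speed of tray below 0.01 m/s and angular speed of tray below 0.05 rad/s and distance of each of caster, mill, candlestick, sugar_bowl, tankard, salver from where it was at the start of the episode below 0.02 m and angle between each of caster, mill, candlestick, sugar_bowl, tankard, salver's own z axis and vertical below 0.2 rad); the robot touches nothing.
It fails at once if the tray is lifted more than 12 mm off the lid or dropped off it (z of tray in the frame of chest_front above 0.012 m or z of tray in the frame of chest_front below -0.02 m).
It fails at once if the tray is tipped more than 0.15 rad (9 degrees) (angle between tray's own z axis and vertical above 0.15 rad).
It fails at once if another piece of silver is shifted more than 20 mm or knocked over (distance of any of caster, mill, candlestick, sugar_bowl, tankard, salver from where it was at the start of the episode above 0.02 m or angle between any of caster, mill, candlestick, sugar_bowl, tankard, salver's own z axis and vertical above 0.3 rad).
It also fails if it takes over 38 s, if anything falls off the work surface, if the arm or the gripper's body presses on something with over 40 N, if the wrist force passes 120 N, or if a joint passes its speed limit or range.

ROBOT

A 6-joint arm with a two-finger parallel gripper is mounted at the origin on the work surface. World frame = base frame: x ahead of the robot, y to its left, z up, the work surface at z = 0. Lengths are in m, angles in rad, forces in N, time in s.
With the tool pointing down it reaches from about 0.35 to 0.775 m from the base axis. Payload 7.3 kg.
Tool frame: the origin (TCP) lies on the centre line of the jaws, within the pads' length; the fingertips stand 17 mm ahead of it and the grasp point (between the pads) lies 2 mm behind it (robot.tcp_to_tips is the distance from the TCP to the fingertips, in m); z points along the fingers, y is the line along which they close (so a half turn about z gives the same grasp; the last joint's range is limited). The gripper opens to 92 mm and grips with 3 to 60 N. Pads are 19 mm wide; open, the fingers measure 130 mm over their backs; the gripper's body (75 mm by 190 mm) begins 47 mm behind the grasp point.
Start: joints at [-1.287, 0.342, 1.524, -0, 1.275, -0.146], TCP at [0.219, -0.477, 0.244] pointing down, gripper open.
Joint ranges: [-2.53, 2.53], [-0.77, 2.02], [0.04, 2.7], [-1, 4.14], [0.28, 2.66], [-3.11, 3.11]. Speed limits (rad/s): [2.57, 2.57, 3.14, 3.14, 3.14, 3.14].

INTERFACE

Orientations are given as [roll, pitch, yaw] about the fixed x, y, z axes, in that order (R = Rz(yaw) Ry(pitch) Rx(roll)).
In Python, from cell import robot gives the robot as it stands. The module is installed in compiled form; this text tells all that it offers.
- The arm moves only by the tool carry_out, never from a script. Its argument "commands" is a list of rows, each a list of 3 entries, a list of its own where there are three numbers: the shift along the tool's x, y, z in m, then the turn about the tool's z in rad, then the opening, from 0 (shut) to 1 (fully open). In form: [[[dx, dy, dz], yaw, claw], ...]. A call has 1 to 20 rows; each row shifts and turns the commanded pose from where the row before left it, along the tool's axes as they then stand; what a row does not reach is not made up. A row lasts 1/8 s, in which the tool goes at most 62.5 mm and 10.7 degrees, less where a joint would pass 70% of its speed; a pose out of reach is approached as far as the arm can. A call is refused whole if a number of a shift passes 0.0625 or a number of a turn 0.188, either way. A call with a gripper value outside its range is refused whole. The fingers move at their own pace and stop on an object; "newtons" is the grip in N (left out, the last holds). Time passes only in rows, so rows that do not move let the fingers close. It gives the time, the measured TCP pose, the force, the opening and the grip force at its end, in the units of the state.
- robot.observe(): the state, without advancing time (a new reading comes with each control period).
- robot.read_camera(name): name is "side" or "top" or "wrist"; returns a dict with "pixels" (400x640x3 uint8, red, green, blue), "fx", "fy", "cx", "cy" (pixels), "view" (4x4, takes a point from world to camera coordinates); the wrist camera has in their place "T_tool_cam" (4x4, takes a point from camera to tool coordinates, whose origin is the TCP and whose axes are the flange's). Camera axes: x right, y up, looking along -z (the intrinsics and any distortion apply to the point x, -y, -z); pixel columns grow to the right and rows downward; lengths in m; the calibration is good to about 2 mm. The wrist camera is an equidistant fisheye: a pixel r from the principal point sees the ray r / f radians off the axis. A picture is of the moment at which its call begins: read the wrist's pose just before it. There is no depth.
- robot.hand_in(): hands the job in; it is judged then, once.
Trained networks look in a picture, given as the dict that the camera call returned (one of the last four; its "shot" number tells which), for a name from the list of things; names that differ only in an ending like _2 or _b are one class to them, and where a whole thing is asked for, a point or a joint stands for the part that bears it (a point fixed in the world has none). Each returns a list of dicts, best first, with "p" (0 to 1); they miss things now and then, are a little off and sometimes report something else, mostly with a low value. They report only what shows in the picture. A call takes as long as a camera call.
- robot.find_in(picture, name): "at" ([column, row] in pixels, amid what is visible of it).
- robot.tip_of(picture, name): "at" ([column, row] in pixels: a listed point, or the origin of a listed thing).
The state is a dict: "time": time; "qpos": joint angles; "qvel": joint speeds; "joint_efforts": joint torques, N m; "tool_pos": TCP position; "tool_rot": TCP orientation; "contact_force": force on the tool from outside, world axes, zero at the start; "torque": the same for the moment, N m; "opening": finger opening in m; "grip_force": force on a finger pad.
Only numpy, scipy, OpenCV 4.12 (cv2) and the standard library are available. Lean on these libraries where they do the work, as an engineer would, in place of code of your own. Each camera call takes 0.05 s, during which the arm holds its last target. There are 200 camera calls.

## Working session

There is one attempt and no reset: what is moved stays moved. The work goes in short steps, Python scripts to look and compute and a tool call to move; the robot and the scene stay as the last step left them, time stands still between calls to the robot, and variables do not carry over. Pictures are saved under pics/ and viewed, at most 10 in all, crops included, and the job is handed in when it is done.

Besides the shell and the picture viewer there is one more tool, called by a JSON object that holds its "api" and its "payload", one argument or row to a line. carry_out: Moves the arm, as the interface text tells. Its arguments: {"type":"object","properties":{"commands":{"type":"array"},"newtons":{"type":"number"}},"required":["commands"]}

```bash
mkdir -p pics; cat > h.py <<'E'
import numpy as np, cv2
from cell import robot
def ray(p,px):
    V=np.linalg.inv(np.array(p["view"])); d=np.array([(px[0]-p["cx"])/p["fx"],-(px[1]-p["cy"])/p["fy"],-1.])
    return V[:3,3],V[:3,:3]@d
def at_z(p,px,z):
    o,d=ray(p,px); return o+d*(z-o[2])/d[2]
def proj(p,X):
    c=np.array(p["view"])@np.append(X,1); return np.array([p["cx"]+p["fx"]*c[0]/-c[2],p["cy"]-p["fy"]*c[1]/-c[2]])
def save(p,n): cv2.imwrite(f"pics/{n}.png",p["pixels"][:,:,::-1])
E
python3 - <<'E'
from h import *
s=robot.observe();print({k:np.round(s[k],3) for k in("time","tool_pos","tool_rot","opening","contact_force")})
Z=dict(tray=.12,tray_edge=.131,chest=0,chest_front=.12,caster=.12,mill=.12,candlestick=0,sugar_bowl=0,tankard=0,salver=0)
for c in("top","side"):
    p=robot.read_camera(c);save(p,c+"0");print(c,np.round(np.linalg.inv(p["view"])[:3,3],2))
    for n,z in Z.items():
        for r in robot.tip_of(p,n)[:2]: print(n,np.round(r["p"],2),np.round(r["at"],0),np.round(at_z(p,r["at"],z),3))
E
```

```text
{'time': np.float64(0.0), 'tool_pos': array([ 0.219, -0.477,  0.243]), 'tool_rot': array([-3.14, -0.  ,  0.43]), 'opening': np.float64(0.092), 'contact_force': array([ 0.353, -0.507,  0.643])}
top [ 0.41 -0.02  1.23]
tray 0.79 [312. 206.] [ 0.572 -0.018  0.12 ]
tray 0.73 [445. 222.] [ 0.515 -0.407  0.12 ]
tray_edge 0.92 [306. 175.] [ 0.664 -0.002  0.131]
tray_edge 0.72 [309. 204.] [ 0.576 -0.01   0.131]
chest 0.63 [319. 218.] [ 0.55 -0.04  0.  ]
chest 0.57 [176. 225.] [0.538 0.426 0.   ]
chest_front 0.77 [319. 161.] [ 0.71  -0.043  0.12 ]
caster 0.69 [394. 210.] [ 0.556 -0.259  0.12 ]
mill 0.64 [242. 225.] [0.52 0.19 0.12]
candlestick 0.58 [176. 189.] [0.656 0.432 0.   ]
sugar_bowl 0.66 [176. 223.] [0.545 0.428 0.   ]
tankard 0.79 [424. 179.] [ 0.672 -0.388  0.   ]
salver 0.74 [446. 226.] [ 0.513 -0.45   0.   ]
salver 0.22 [426. 175.] [ 0.686 -0.399  0.   ]
side [0.26 0.82 1.04]
tray 0.64 [311. 198.] [ 0.581 -0.017  0.12 ]
tray 0.54 [368. 145.] [ 0.497 -0.303  0.12 ]
tray_edge 0.57 [280. 191.] [ 0.668 -0.001  0.131]
chest_front 0.92 [275. 181.] [ 0.703 -0.042  0.12 ]
caster 0.59 [349. 148.] [ 0.549 -0.266  0.12 ]
mill 0.74 [300. 257.] [0.532 0.184 0.12 ]
mill 0.47 [260. 367.] [0.503 0.476 0.12 ]
candlestick 0.73 [348. 148.] [ 0.589 -0.405  0.   ]
candlestick 0.6 [214. 345.] [0.659 0.422 0.   ]
sugar_bowl 0.71 [260. 365.] [0.535 0.428 0.   ]
tankard 0.78 [324. 144.] [ 0.675 -0.393  0.   ]
salver 0.66 [370. 144.] [ 0.523 -0.457  0.   ]
salver 0.54 [301. 260.] [0.558 0.112 0.   ]
```

View pics/top0.png

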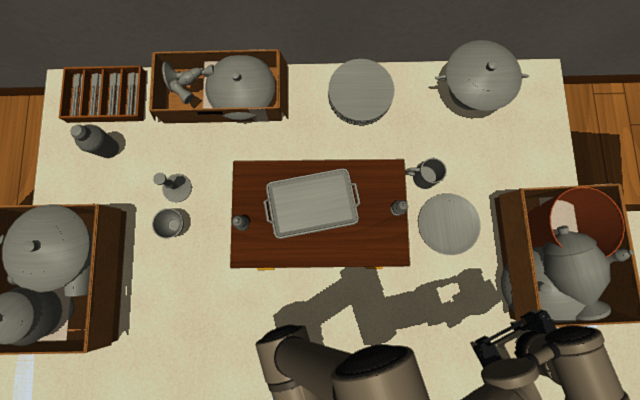

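View pics/side0.png

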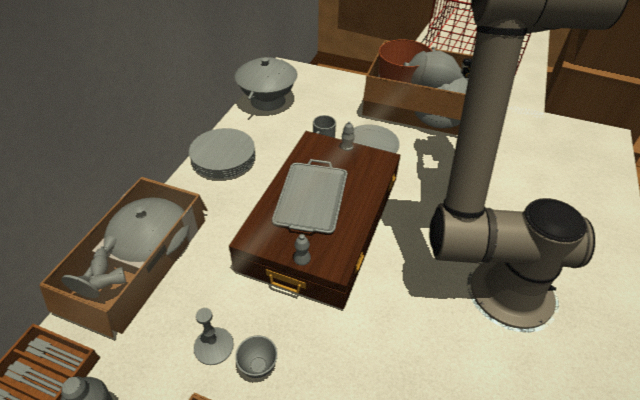

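The top view shows the chest lid at about (232..410, 160..268). The tray is on it at about (312,204), turned by about 10°. The caster is at (398,208), the mill at (240,222), and the tankard and salver are off the right end. Next I'll measure the edges of the lid and tray.

```bash
cat > m.py <<'E'
from h import *
def measure(show=None):
    p=robot.read_camera("top"); im=p["pixels"].astype(int)
    sub=np.zeros(im.shape[:2],np.uint8); sub[150:275,225:415]=1
    brown=((im[:,:,0]-im[:,:,2]>22)&(im.max(2)<150)&(sub>0)).astype(np.uint8)
    c=max(cv2.findContours(brown,cv2.RETR_EXTERNAL,cv2.CHAIN_APPROX_NONE)[0],key=cv2.contourArea)
    hull=cv2.convexHull(c)[:,0]
    W=np.array([at_z(p,q,.12)[:2] for q in hull],np.float32)
    lid=cv2.minAreaRect(W*1000)
    grey=((im[:,:,0]-im[:,:,2]<18)&(im.max(2)>85)).astype(np.uint8)
    grey[:,:250]=0;grey[:,385:]=0;grey[:140]=0;grey[280:]=0
    g=cv2.morphologyEx(grey,cv2.MORPH_OPEN,np.ones((9,9)))
    n,l,st,ce=cv2.connectedComponentsWithStats(g)
    k=[i for i in range(1,n) if l[204,312]==i] or [1+np.argmax(st[1:,4])]
    t=(l==k[0]).astype(np.uint8); t=cv2.findContours(t,cv2.RETR_EXTERNAL,cv2.CHAIN_APPROX_NONE)[0][0][:,0]
    T=np.array([at_z(p,q,.131)[:2] for q in t],np.float32); tr=cv2.minAreaRect(T*1000)
    if show:
        v=p["pixels"][:,:,::-1].copy(); cv2.drawContours(v,[hull[:,None],t[:,None]],-1,(0,255,0),1); cv2.imwrite(f"pics/{show}.png",cv2.resize(v[140:290,210:430],None,fx=3.5,fy=3.5,interpolation=0))
    return p,lid,tr
if __name__=="__main__":
    import sys
    p,lid,tr=measure(sys.argv[1]); print("lid",lid,"\n",cv2.boxPoints(lid).round()); print("tray",tr,"\n",cv2.boxPoints(tr).round())
    for n,z in(("caster",.17),("mill",.17)):
        r=robot.find_in(p,n)[0]; print(n,r["p"],at_z(p,r["at"],z).round(3))
E
python3 m.py seg0
```

```text
Traceback (most recent call last):
  File "m.py", line 22, in <module>
    p,lid,tr=measure(sys.argv[1]); print("lid",lid,"\n",cv2.boxPoints(lid).round()); print("tray",tr,"\n",cv2.boxPoints(tr).round())
             ~~~~~~~^^^^^^^^^^^^^
  File "m.py", line 14, in measure
    k=[i for i in range(1,n) if l[204,312]==i] or [1+np.argmax(st[1:,4])]
                                                     ~~~~~~~~~^^^^^^^^^^
ValueError: attempt to get argmax of an empty sequence
```

```bash
python3 - <<'E'
import cv2
i=cv2.imread("pics/top0.png")[:,:,::-1]
for q in((204,312),(190,300),(230,330),(175,260),(250,300),(202,345),(170,320),(215,240)):print(q,i[q])
E
sed -i 's/im\[:,:,0\]-im\[:,:,2\]<18)&(im.max(2)>85)/im[:,:,0]-im[:,:,2]<22)\&(im[:,:,2]>60)/' m.py; python3 m.py seg0
```

```text
(204, 312) [142 140 122]
(190, 300) [137 136 119]
(230, 330) [79 36 14]
(175, 260) [68 32 13]
(250, 300) [86 42 18]
(202, 345) [140 139 124]
(170, 320) [75 37 13]
(215, 240) [49 33 22]
lid ((545.1715087890625, -38.0477294921875), (523.20654296875, 340.5066223144531), 88.7201156616211) 
 [[ 369. -296.]
 [ 710. -303.]
 [ 721.  220.]
 [ 381.  227.]]
tray ((581.6361694335938, -17.006271362304688), (169.00701904296875, 250.32577514648438), 9.55570125579834) 
 [[ 478.   92.]
 [ 519. -154.]
 [ 686. -126.]
 [ 644.  120.]]
caster 0.76 [ 0.554 -0.264  0.17 ]
mill 0.64 [0.515 0.185 0.17 ]
```

View pics/seg0.png

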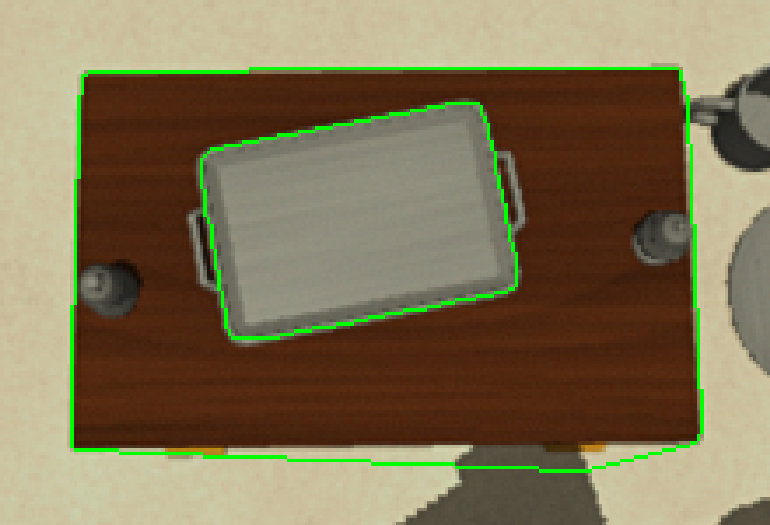

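```bash
cat > e.py <<'E'
from h import *
import scipy
p=robot.read_camera("top"); im=p["pixels"].astype(float)[:,:,1]
P=[]
for c in range(238,402,2):
    col=im[145:172,c]; k=int(np.argmin(np.diff(col)))           # bright -> dark
    d=-np.diff(col)[max(k-2,0):k+3]; P.append(at_z(p,(c,145+.5+np.average(np.arange(max(k-2,0),k+3),weights=np.clip(d,0,None))),.12)[:2])
P=np.array(P); a=np.polyfit(P[:,1],P[:,0],1); r=P[:,0]-np.polyval(a,P[:,1]); m=abs(r)<.003; a=np.polyfit(P[m,1],P[m,0],1)
print("front x = %.4f + %.4f*y, yaw %.4f"%(a[1],a[0],-np.arctan(a[0])), m.sum(),r[m].std())
# left/right ends
for row in(180,200,215,235,250):
    R=im[row,225:245]; Q=im[row,395:420]; print(row,at_z(p,(225.5+np.argmin(np.diff(R)),row),.12)[:2].round(4),at_z(p,(395.5+np.argmax(np.diff(Q)),row),.12)[:2].round(4))
E
python3 e.py
```

```text
front x = 0.7142 + 0.0127*y, yaw -0.0127 82 0.00030163872835722963
180 [0.6565 0.2187] [ 0.6445 -0.299 ]
200 [0.5959 0.2208] [ 0.5839 -0.2981]
215 [0.551  0.2201] [ 0.5392 -0.2982]
235 [0.4923 0.2221] [ 0.4805 -0.2973]
250 [0.4489 0.2215] [ 0.4373 -0.2945]
```

{"api": "carry_out", "payload": {
  "commands": [
    [[0, 0, -0.03], 0.1, 1],
    [[0, 0, 0], 0.1, 1]
  ]
}}

```text
time: 1.6
tool_pos: [0.2191, -0.4782, 0.2759]
tool_rot: [3.137, -0.0, 0.227]
contact_force: [-0.9, -0.1, -0.8]
opening: 0.0916
grip_force: 0.0
```

{"api": "carry_out", "payload": {
  "commands": [
    [[0, 0, 0], 0.12, 1],
    [[0, 0, 0], 0.12, 1],
    [[0.024, -0.0458, 0], 0, 1],
    [[0.024, -0.0458, 0], 0, 1],
    [[0.024, -0.0458, 0], 0, 1],
    [[0.024, -0.0458, 0], 0, 1],
    [[0.024, -0.0458, 0], 0, 1],
    [[0.024, -0.0458, 0], 0, 1],
    [[0.024, -0.0458, 0], 0, 1],
    [[0.024, -0.0458, 0], 0, 1],
    [[0.024, -0.0458, 0], 0, 1],
    [[0.022, -0.0458, 0], 0, 1],
    [[0, 0, 0], 0, 1],
    [[0, 0, 0], 0, 1]
  ]
}}

```text
time: 3.35
tool_pos: [0.4612, -0.0219, 0.2736]
tool_rot: [3.141, 0.0, -0.009]
contact_force: [-0.2, -0.1, 0.2]
opening: 0.0921
grip_force: 0.0
```

{"api": "carry_out", "payload": {
  "commands": [
    [[0, 0, 0.03], 0, 1],
    [[0, 0, 0.03], 0, 1],
    [[0, 0, 0.03], 0, 1],
    [[0, 0, 0.02], 0, 1],
    [[0, 0, 0.012], 0, 1],
    [[0, 0, 0.007], 0, 1],
    [[0, 0, 0], 0, 1],
    [[0, 0, 0], 0, 1]
  ]
}}

```text
time: 4.35
tool_pos: [0.4618, -0.0219, 0.1453]
tool_rot: [3.141, -0.001, -0.01]
contact_force: [0.4, 0.4, -0.0]
opening: 0.0913
grip_force: 0.0
```

{"api": "carry_out", "payload": {
  "commands": [
    [[0, 0, 0.004], 0, 1],
    [[0, 0, 0], 0, 1],
    [[0.004, 0, 0], 0, 1],
    [[0.004, 0, 0], 0, 1],
    [[0.004, 0, 0], 0, 1],
    [[0.004, 0, 0], 0, 1],
    [[0.004, 0, 0], 0, 1],
    [[0.004, 0, 0], 0, 1],
    [[0.004, 0, 0], 0, 1],
    [[0.004, 0, 0], 0, 1],
    [[0.004, 0, 0], 0, 1],
    [[0.004, 0, 0], 0, 1],
    [[0.004, 0, 0], 0, 1],
    [[0.004, 0, 0], 0, 1],
    [[0, 0, 0], 0, 1]
  ]
}}

```text
time: 6.22
tool_pos: [0.5101, -0.0223, 0.1408]
tool_rot: [3.141, -0.001, -0.01]
contact_force: [-0.8, -0.1, -0.8]
opening: 0.0919
grip_force: 0.2
```

```bash
python3 m.py seg1 | grep -v lid
```

```text
[[ 369. -296.]
 [ 710. -303.]
 [ 721.  220.]
 [ 381.  227.]]
tray ((620.6915893554688, -29.552032470703125), (253.94358825683594, 159.1926727294922), 88.6915283203125) 
 [[ 538. -155.]
 [ 697. -158.]
 [ 703.   96.]
 [ 544.   99.]]
caster 0.69 [ 0.633 -0.044  0.17 ]
mill 0.48 [0.516 0.186 0.17 ]
```

View pics/seg1.png

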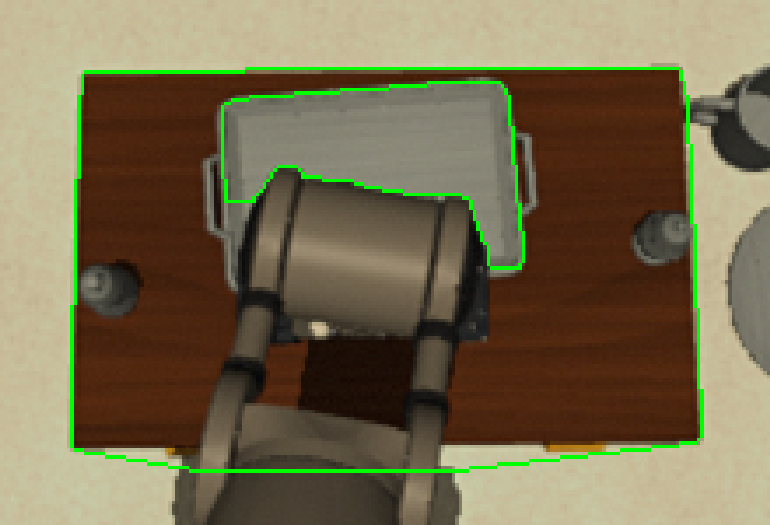

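The tray is squaring up, with about 4° left, and the silver hasn't moved. I'll keep pushing.

{"api": "carry_out", "payload": {
  "commands": [
    [[0.004, 0, 0], 0, 1],
    [[0.004, 0, 0], 0, 1],
    [[0.004, 0, 0], 0, 1],
    [[0.004, 0, 0], 0, 1],
    [[0.004, 0, 0], 0, 1],
    [[0.004, 0, 0], 0, 1],
    [[0.004, 0, 0], 0, 1],
    [[0.004, 0, 0], 0, 1],
    [[0.004, 0, 0], 0, 1],
    [[0.004, 0, 0], 0, 1],
    [[0.004, 0, 0], 0, 1],
    [[0.004, 0, 0], 0, 1],
    [[0.002, 0, 0], 0, 1],
    [[0, 0, 0], 0, 1]
  ]
}}

```text
time: 8.12
tool_pos: [0.5598, -0.0227, 0.1407]
tool_rot: [3.141, -0.001, -0.01]
contact_force: [-2.0, 0.8, 0.4]
opening: 0.0916
grip_force: 0.8
```

```bash
cat > f.py <<'E'
from h import *
for c in("top","side"):
    p=robot.read_camera(c)
    for n,z in(("tray_edge",.131),("chest_front",.12)):
        r=robot.tip_of(p,n)[:1]; print(c,n,[(round(float(q["p"]),2),at_z(p,q["at"],z).round(4)[:2]) for q in r])
    save(p,c+"2")
    if c=="top":
        v=p["pixels"][:,:,::-1][120:230,230:410]; cv2.imwrite("pics/crop2.png",cv2.resize(v,None,fx=4.4,fy=4.4,interpolation=0))
E
python3 f.py
```

```text
top tray_edge [(0.92, array([ 0.7365, -0.0171]))]
top chest_front []
side tray_edge [(0.77, array([ 0.7426, -0.0391]))]
side chest_front []
```

View pics/crop2.png

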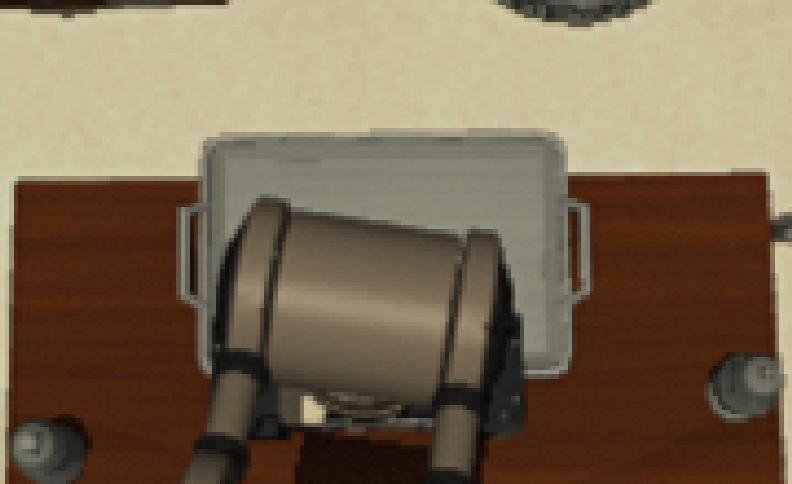

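The tray is now square to the chest, with its front rim at crop row ~132 and the chest edge at ~177. I'll measure the overhang.

```bash
cat > o.py <<'E'
from h import *
p=robot.read_camera("top"); im=p["pixels"].astype(float)[:,:,1]
P=[]
for c in range(282,354,2):
    d=np.clip(-np.diff(im[138:156,c]),0,None); k=int(np.argmax(d>25)) ; w=slice(max(k-1,0),k+2)
    P.append(at_z(p,(c,138.5+np.average(np.arange(18)[w],weights=d[w]+1e-6)),.131)[:2])
P=np.array(P);a=np.polyfit(P[:,1],P[:,0],1);m=abs(P[:,0]-np.polyval(a,P[:,1]))<.004;a=np.polyfit(P[m,1],P[m,0],1)
y=P[:,1].mean(); print("lead x %.4f at y %.3f yaw %.4f overhang %.4f n %d"%(np.polyval(a,y),y,-np.arctan(a[0]),np.polyval(a,y)-(.7142+.0127*y),m.sum()))
print(robot.observe()["tool_pos"])
E
python3 o.py
```

```text
lead x 0.7423 at y -0.036 yaw -0.0021 overhang 0.0286 n 36
[ 0.55974265 -0.02273829  0.14078644]
```

{"api": "carry_out", "payload": {
  "commands": [
    [[0.004, 0, 0], 0, 1],
    [[0.004, 0, 0], 0, 1],
    [[0.004, 0, 0], 0, 1],
    [[0.004, 0, 0], 0, 1],
    [[0.003, 0, 0], 0, 1],
    [[0.002, 0, 0], 0, 1],
    [[0.001, 0, 0], 0, 1],
    [[0, 0, 0], 0, 1]
  ]
}}

```text
time: 9.48
tool_pos: [0.5816, -0.0229, 0.1407]
tool_rot: [3.141, -0.0, -0.01]
contact_force: [-3.1, 1.4, 2.2]
opening: 0.0917
grip_force: 1.7
```

```bash
python3 o.py
```

```text
lead x 0.7641 at y -0.037 yaw -0.0029 overhang 0.0503 n 36
[ 0.58157037 -0.02293735  0.14072156]
```

Overhang is about 50 mm and square, so I'll back off, lift clear and check.

{"api": "carry_out", "payload": {
  "commands": [
    [[-0.004, 0, 0], 0, 1],
    [[-0.012, 0, 0], 0, 1],
    [[-0.02, 0, 0], 0, 1],
    [[-0.02, 0, 0], 0, 1],
    [[0, 0, -0.03], 0, 1],
    [[0, 0, -0.04], 0, 1],
    [[0, 0, -0.04], 0, 1],
    [[-0.04, 0, -0.02], 0, 1],
    [[-0.04, 0, 0], 0, 1],
    [[0, 0, 0], 0, 1],
    [[0, 0, 0], 0, 1]
  ]
}}

```text
time: 10.9
tool_pos: [0.4459, -0.0216, 0.271]
tool_rot: [3.141, -0.002, -0.01]
contact_force: [0.3, 0.9, -0.1]
opening: 0.0917
grip_force: 0.0
```

```bash
python3 o.py; python3 f.py
```

```text
lead x 0.7638 at y -0.037 yaw -0.0053 overhang 0.0501 n 36
[ 0.4461588  -0.02166669  0.27075495]
top tray_edge [(0.94, array([ 0.7723, -0.0284]))]
top chest_front []
side tray_edge [(0.82, array([ 0.7577, -0.0368]))]
side chest_front []
```

View pics/side2.png

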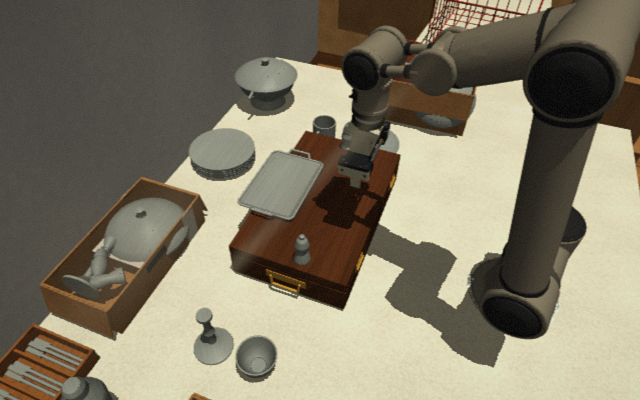

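The side view shows the tray lying flat at about (282,183), sticking out past the front edge. The mill (302,249), candlestick and bowl are where they were, and the gripper is clear.

```bash
python3 -c "
from cell import robot
print(robot.hand_in())"
```

```text
the job is handed in; nothing more can be done
None
```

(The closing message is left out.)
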